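# Roll the shelf's edge trim home

### The arm

A 7-joint arm with a two-finger parallel gripper is mounted at the origin on a cart in front of the work surface, level with it; the furniture and walls round the work are solid. World frame = base frame: x ahead of the robot, y to its left, z up, the work surface at z = 0. Lengths are in m, angles in rad, forces in N, time in s.
With the tool pointing down it reaches from about 0.35 to 0.775 m from the base axis. Payload 3.1 kg.
Tool frame: the origin (TCP) lies on the centre line of the jaws, within the pads' length; the fingertips stand 22 mm ahead of it and the grasp point (between the pads) lies 3 mm ahead of it (r.finger_overhang is the distance from the TCP to the fingertips, in m); z points along the fingers, y is the line along which they close (so a half turn about z gives the same grasp; the last joint's range is limited). The gripper opens to 85 mm and grips with 20 to 120 N. Pads are 22 mm wide; open, the fingers measure 114 mm over their backs; the gripper's body (76 mm by 85 mm) begins 54 mm behind the grasp point. The pads swing forward as they close: fully open they stand 13 mm farther back than shut.
Start: joints at [1.094, 0.311, 0.014, 1.512, -0.004, 1.319, -0.027], TCP at [0.232, -0.499, 0.253] pointing down, gripper open.
Joint ranges: [-2.7, 2.7], [-0.3, 1.91], [-1.27, 1.3], [0.12, 2.57], [-1.44, 4.58], [0.2, 2.03], [-3.05, 3.05]. Speed limits (rad/s): [2.79, 2.79, 3.14, 3.14, 3.14, 3.14, 3.14].

### API

Orientations are given as a 3x3 rotation matrix whose columns are the frame's x, y, z axes.
In Python, from bench import r gives the robot as it stands.
- The arm moves only by the tool play_rows, never from a script. Its argument "rows" is a list of rows, each a list of 4 numbers: the shift along the world's x, y, z scaled (see below), then the turn about the world's z scaled (see below). In form: [[x, y, z, twist], ...]. A call has 1 to 20 rows; each row shifts and turns the commanded pose from where the row before left it; what a row does not reach is not made up. The controller multiplies each number of a shift by 0.025 m and each number of a turn by 4 degrees. A row lasts 1/12 s, in which the tool goes at most 41.7 mm and 7.16 degrees, less where a joint would pass 70% of its speed; a pose out of reach is approached as far as the arm can. A call with a number of a shift or a turn outside -1 to 1 is refused whole. A call with a gripper value outside its range is refused whole. "hand" is the opening, from 0 (shut) to 1 (fully open), set as the call begins (left out, the last holds). The fingers move at their own pace and stop on an object; "squeeze" is the grip in N (left out, the last holds). Time passes only in rows, so rows that do not move let the fingers close. It gives the time, the measured TCP pose, the force, the opening and the grip force at its end, in the units of the state.
- r.sense(): the state, without advancing time (a new reading comes with each control period).
- r.grab_frame(name): name is "scene" or "side" or "wrist"; returns (picture, depth): 480x640x3 uint8, blue, green, red; 480x640 float32, m along the optical axis (not along the pixel's ray), 0 where there is no reading.
- r.calibration(name): a dict with "K" (3x3 intrinsics, pixels), "distortion" ([k1, k2, p1, p2, k3] as OpenCV has them; the pictures are not rectified), "extrinsics" (4x4, takes a point from camera to world coordinates); the wrist camera has in their place "T_tool_cam" (4x4, takes a point from camera to tool coordinates, whose origin is the TCP and whose axes are the flange's). Camera axes: x right, y up, looking along -z (the intrinsics and any distortion apply to the point x, -y, -z); pixel columns grow to the right and rows downward; lengths in m; the calibration is good to about 2 mm. A picture is of the moment at which its call begins: read the wrist's pose just before it. calibration takes no time and is no camera call.
- r.sign_off(): hands the job in; it is judged then, once.
The state is a dict: "time_s": time; "joint_positions": joint angles; "joint_velocities": joint speeds; "tau": joint torques, N m; "tool_pos": TCP position; "tool_rot": TCP orientation; "wrist_force": force on the tool from outside, world axes, zero at the start; "wrist_torque": the same for the moment, N m; "grip_width": finger opening in m; "grasp_force": force on a finger pad.
Only numpy, scipy, OpenCV 4.12 (cv2) and the standard library are available. Lean on these libraries where they do the work, as an engineer would, in place of code of your own. Each camera call takes 0.05 s, during which the arm holds its last target. There are 200 camera calls.

### The job

The trim strip along the edge of the shelf board lies loose in its groove. Take the hand roller with the two drums (not the flat press), set it on one end of the strip and roll it firmly along to the other end, in one pass without lifting it off halfway, until all three strip pieces are fully home; do not push the strip with the fingers. Then stand the roller back on its drums on the bare worktop and let go.

Things in the scene. Friction and masses are not known exactly. Their poses are not given: they have to be found in the camera images.
- roller: Loose hand roller, 77x88x102 mm, 0.45 kg, on two free rubber drums (40 dia, 62 long along x, axles 24 mm either side of centre in y). Steel yoke up to 48 mm high; wooden cross bar above to grip: 60 mm along x, 22 thick in y, 72 to 102 mm high. Origin: underside centre. Rolls along its y, either way. A flat press with the same bar but a plate, no drums, stands some 15 cm nearer or farther.
- strip_left: Left (+y) of 3 aluminium pieces, each 24x74x10 mm (x,y,z), end to end at 76 mm pitch in a groove on the robot-side edge of a fixed pale wood board, 120x260x18 mm. Origin: underside centre; y along the strip, towards left. Moves only down, against 8 N of friction, to a firm stop; stays where pushed. Starts 5-6 mm high; home: origin 11 mm, top 21 mm above the worktop, 3 mm above the board.
- strip_middle: Middle piece of the strip, same size, origin, axes, heights and friction as the left piece.
- strip_right: Right (-y) end piece of the strip, same size, origin, axes, heights and friction as the left piece.
Things that resemble listed ones, but are neither listed nor needed, are in the scene too. What is shaped like the roller but purple is not meant.

How it is judged:
On the way, in this order (a step that is already met when the one before it is completed fails the run):
1. the roller has pressed one end piece of the strip home while the other end piece still stands high (((height (world z) of strip_left below 0.013 m and height (world z) of strip_right above 0.0145 m and contact force between roller and strip_left above 1 N) or (height (world z) of strip_right below 0.013 m and height (world z) of strip_left above 0.0145 m and contact force between roller and strip_right above 1 N))), for 0.05 s.
2. both end pieces are home, with the roller bearing on one of them (height (world z) of each of strip_left, strip_right below 0.013 m and (contact force between roller and strip_left above 1 N or contact force between roller and strip_right above 1 N)), for 0.05 s.
At the end, for the whole second after the job is handed in: All three strip pieces are within 2 mm of fully home, and the roller stands at rest on its drums on the bare worktop, upright within 10 degrees, released (height (world z) of each of strip_left, strip_middle, strip_right below 0.013 m and height (world z) of roller between -0.01 and 0.008 m and angle between roller's own z axis and vertical below 0.17 rad and linear speed of roller below 0.03 m/s); the robot touches nothing.
It fails at once if the roller is lifted off halfway: more than about 25 mm above the strip while one end piece is home and the other still stands high (height (world z) of roller above 0.05 m and ((height (world z) of strip_left below 0.013 m and height (world z) of strip_right above 0.013 m) or (height (world z) of strip_right below 0.013 m and height (world z) of strip_left above 0.013 m))).
It fails at once if the fingers push on the strip (contact force between the fingers and strip_left above 2 N or contact force between the fingers and strip_middle above 2 N or contact force between the fingers and strip_right above 2 N).
It also fails if it takes over 51 s, if anything falls off the work surface, if the arm or the gripper's body presses on something with over 40 N, if the wrist force passes 120 N, or if a joint passes its speed limit or range.

## Working session

There is one attempt and no reset: what is moved stays moved. The work goes in short steps, Python scripts to look and compute and a tool call to move; the robot and the scene stay as the last step left them, time stands still between calls to the robot, and variables do not carry over. Pictures are saved under pics/ and viewed, at most 10 in all, crops included, and the job is handed in when it is done.

Besides the shell and the picture viewer there is one more tool, called by a JSON object that holds its "name" and its "arguments", one argument or row to a line. play_rows: Moves the arm, as the interface text tells. Shifts and turns lie within -1 to 1; 1 stands for 0.025 m of shift or 4 degrees of turn. Its arguments: {"type":"object","properties":{"rows":{"type":"array","items":{"type":"array","items":{"type":"number"}}},"hand":{"type":"number"},"squeeze":{"type":"number"}},"required":["rows"]}

```bash
ls; mkdir -p pics; cat > h.py <<'E'
import numpy as np, cv2
from bench import r
def world(name, depth, uv, T=None):
    "pixels -> world points using depth"
    c=r.calibration(name); uv=np.atleast_2d(uv).astype(float)
    E=np.array(c["extrinsics"]) if T is None else T
    n=cv2.undistortPoints(uv[:,None],np.array(c["K"]),np.array(c["distortion"]))[:,0]
    d=depth[uv[:,1].astype(int),uv[:,0].astype(int)]
    P=np.c_[n[:,0]*d,-n[:,1]*d,-d]
    return P@E[:3,:3].T+E[:3,3]
def plane(name, uv, z, T=None):
    c=r.calibration(name); uv=np.atleast_2d(uv).astype(float)
    E=np.array(c["extrinsics"]) if T is None else T
    n=cv2.undistortPoints(uv[:,None],np.array(c["K"]),np.array(c["distortion"]))[:,0]
    D=np.c_[n[:,0],-n[:,1],-np.ones(len(n))]@E[:3,:3].T; o=E[:3,3]
    return o+D*((z-o[2])/D[:,2])[:,None]
E
python3 - <<'E'
from h import *
s=r.sense(); print(s["time_s"],s["tool_pos"],s["tool_rot"],s["grip_width"])
for n in("scene","side"):
    p,d=r.grab_frame(n); cv2.imwrite(f"pics/{n}0.png",p); np.savez(f"{n}0.npz",p=p,d=d)
    print(n,np.round(r.calibration(n)["extrinsics"],2).tolist(),(d==0).mean())
E
```

```text
pics
0.0 [ 0.2313975  -0.49818504  0.25219668] [[ 9.06922865e-01  4.21295246e-01 -1.11071790e-03]
 [ 4.21296699e-01 -9.06920287e-01  2.16440933e-03]
 [-9.54772363e-05 -2.43089409e-03 -9.99997041e-01]] 0.08563851521874806
scene [[-0.75, 0.42, -0.51, 0.05], [-0.66, -0.46, 0.59, 0.7], [0.01, 0.78, 0.62, 0.71], [0.0, 0.0, 0.0, 1.0]] 0.004059244791666666
side [[-0.86, 0.16, -0.49, 0.04], [-0.51, -0.31, 0.8, 0.93], [-0.02, 0.94, 0.35, 0.42], [0.0, 0.0, 0.0, 1.0]] 0.00404296875
```

View pics/scene0.png

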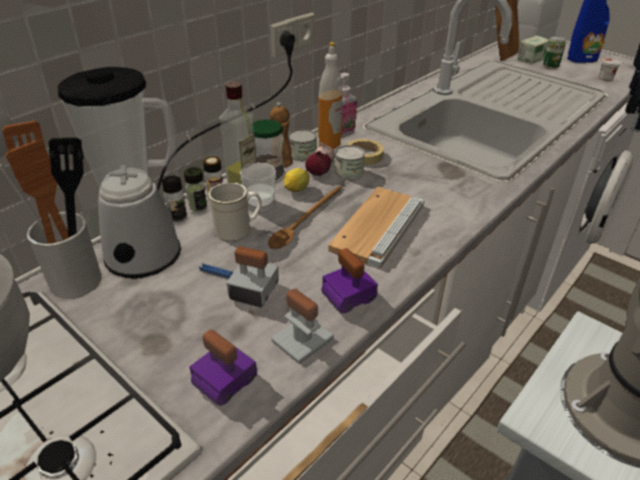

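View pics/side0.png

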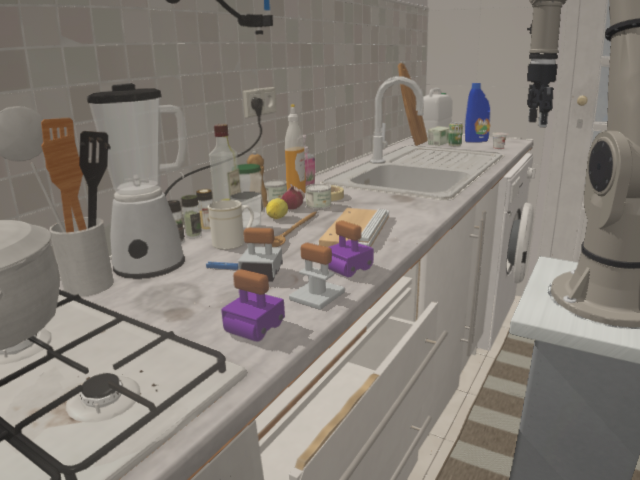

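The scene view shows the grey roller with its drums at about (252,275), its bar at (250,257). The flat press is at (302,330), the purple decoys at (222,370) and (350,285), and the board at (378,225) with its strip along the right edge (397,228).

```bash
python3 - <<'E'
from h import *
z=np.load("scene0.npz"); p,d=z["p"],z["d"]
c=np.vstack([cv2.resize(p[180:275,320:440],(760,600),interpolation=cv2.INTER_CUBIC)])
a=cv2.resize(p[180:280,325:435],None,fx=3.6,fy=3.6,interpolation=cv2.INTER_CUBIC)
b=cv2.resize(p[230:330,215:325],None,fx=3.6,fy=3.6,interpolation=cv2.INTER_CUBIC)
cv2.imwrite("pics/crop.png",np.hstack([a,b]))
vv,uu=np.mgrid[:480,:640]; uv=np.c_[uu.ravel(),vv.ravel()]
P=world("scene",d,uv).reshape(480,640,3); np.save("P.npy",P)
hsv=cv2.cvtColor(p,cv2.COLOR_BGR2HSV)
brown=cv2.inRange(hsv,(0,90,60),(15,255,220))&((P[...,2]>.05)&(P[...,2]<.13)&(P[...,0]<.8)).astype(np.uint8)*255
n,l,st,ce=cv2.connectedComponentsWithStats(brown)
for i in range(1,n):
    if st[i,4]>80:
        q=P[l==i]; t=q[q[:,2]>np.percentile(q[:,2],99)-.006]
        print(st[i],"med",np.median(q,0).round(3),"top",np.percentile(q[:,2],98).round(3),"topc",t.mean(0).round(3),cv2.minAreaRect((t[:,:2]*1000).astype(np.float32)))
# surfaces near board
for u,v in [(378,215),(397,228),(415,205),(378,250),(300,300),(250,310),(350,310)]: print(u,v,P[v,u].round(3))
E
```

```text
[235 246  32  22 493] med [0.634 0.218 0.097] top 0.103 topc [0.636 0.215 0.1  ] ((637.06787109375, 214.42108154296875), (59.203880310058594, 22.29762077331543), 18.56287384033203)
[338 248  26  27 387] med [0.493 0.11  0.099] top 0.103 topc [0.492 0.107 0.1  ] ((493.8285217285156, 105.62188720703125), (21.445913314819336, 59.01813507080078), 72.51705169677734)
[287 289  30  31 550] med [0.482 0.247 0.099] top 0.103 topc [0.485 0.242 0.101] ((486.20770263671875, 240.97348022460938), (19.3585205078125, 59.160797119140625), 85.81051635742188)
[203 330  33  33 604] med [0.511 0.395 0.1  ] top 0.103 topc [0.515 0.391 0.101] ((516.118408203125, 390.2321472167969), (57.34396743774414, 20.3358154296875), 1.210763692855835)
378 215 [ 0.602 -0.131  0.019]
397 228 [ 0.536 -0.109  0.028]
415 205 [ 0.557 -0.211  0.026]
378 250 [ 0.521 -0.021  0.028]
300 300 [0.485 0.245 0.102]
250 310 [ 0.611  0.249 -0.003]
350 310 [0.47  0.13  0.004]
```

View pics/crop.png

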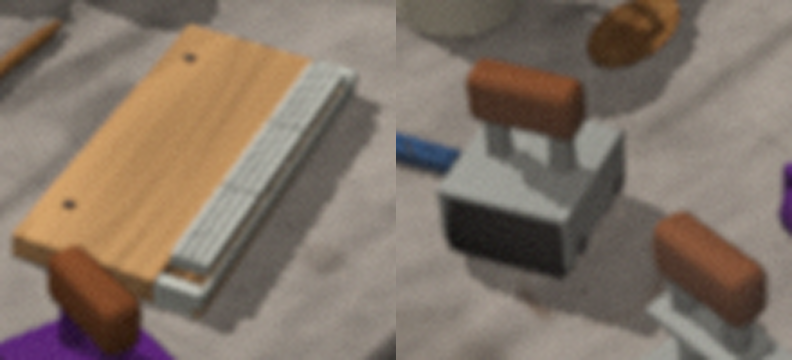

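The crop confirms the two-drum roller (dark drums under a grey yoke), with the strip of three pieces in its groove on the robot side. Next I measure the strip axis and ends, and the bar's yaw.

```bash
python3 - <<'E'
from h import *
P=np.load("P.npy"); z=np.load("scene0.npz"); p=z["p"]
hsv=cv2.cvtColor(p,cv2.COLOR_BGR2HSV)
roi=np.zeros((480,640),bool); roi[185:275,325:435]=1
sat=hsv[...,1]
m=roi&(P[...,2]>.0225)&(P[...,2]<.034)&(sat<70)
m=cv2.morphologyEx(m.astype(np.uint8),cv2.MORPH_OPEN,np.ones((3,3)))
n,l,st,_=cv2.connectedComponentsWithStats(m); i=1+st[1:,4].argmax(); print(st[i])
q=P[l==i]; print("z",np.percentile(q[:,2],[5,50,95]),"n",len(q))
R=cv2.minAreaRect((q[:,:2]*1000).astype(np.float32)); print(R, cv2.boxPoints(R).round(1).tolist())
# board
b=roi&(P[...,2]>.012)&(P[...,2]<.024)&(sat>80)&(P[...,1]<-.0)
q=P[b]; R=cv2.minAreaRect((q[:,:2]*1000).astype(np.float32)); print("board",R,np.median(q[:,2]))
hsv2=cv2.inRange(hsv,(0,90,60),(15,255,220))>0
q=P[hsv2&(P[...,2]>.094)]; q=q[np.linalg.norm(q[:,:2]-[.636,.215],axis=1)<.06]
c=q.mean(0);w,v=np.linalg.eigh(np.cov(q[:,:2].T)); print("bar",c,np.degrees(np.arctan2(v[1,1],v[0,1])))
# side check
z=np.load("side0.npz"); d=z["d"]; vv,uu=np.mgrid[:480,:640]
Q=world("side",d,np.c_[uu.ravel(),vv.ravel()]).reshape(480,640,3); h=cv2.cvtColor(z["p"],cv2.COLOR_BGR2HSV)
q=Q[(cv2.inRange(h,(0,90,60),(15,255,220))>0)&(Q[...,2]>.094)&(Q[...,2]<.11)]; q=q[np.linalg.norm(q[:,:2]-[.636,.215],axis=1)<.06]
print("side bar",q.mean(0),cv2.minAreaRect((q[:,:2]*1000).astype(np.float32)))
E
```

```text
[374 198  46  56 689]
z [0.02378926 0.02612882 0.02833069] n 689
((546.253662109375, -127.92998504638672), (25.251319885253906, 229.801025390625), 13.311531066894531) [[507.5, -19.0], [560.4000244140625, -242.6999969482422], [585.0, -236.8000030517578], [532.0999755859375, -13.199999809265137]]
board ((642.90185546875, -104.70172119140625), (181.37255859375, 261.293212890625), 17.4825439453125) 0.017444775156608916
bar [0.63533499 0.21573696 0.09969468] -156.87131141099968
side bar [0.63278063 0.21805678 0.09774298] ((634.8662109375, 216.50047302246094), (56.86391830444336, 17.4186954498291), 21.81987190246582)
```

{"name": "play_rows", "arguments": {
  "rows": [
    [0.57,1,0,-0.1],
    [0.57,1,0,-0.1],
    [0.57,1,0,-0.1],
    [0.57,1,0,-0.1],
    [0.57,1,0,-0.1],
    [0.57,1,0,-0.1],
    [0.57,1,0,-0.1],
    [0.57,1,0,-0.1],
    [0.57,1,0,-0.1],
    [0.57,1,0,-0.1],
    [0.57,1,0,-0.1],
    [0.57,1,0,-0.1],
    [0.57,1,0,0],
    [0.57,1,0,0],
    [0.57,1,0,0],
    [0.57,1,0,0],
    [0.57,1,0,0],
    [0.57,1,0,0],
    [0.57,1,0,0],
    [0.57,1,0,0]
  ],
  "hand": 1,
  "squeeze": 100
}}

```text
time_s: 1.77
tool_pos: [0.5168, 0.0023, 0.2528]
tool_rot: [[0.939, 0.344, -0.001], [0.344, -0.939, -0.0], [-0.001, -0.0, -1.0]]
wrist_force: [0.2, -0.7, -0.1]
grip_width: 0.0855
grasp_force: 0.0
```

{"name": "play_rows", "arguments": {
  "rows": [
    [0.57,1,0,0],
    [0.57,1,0,0],
    [0.57,1,0,0],
    [0.57,1,0,0],
    [0.57,1,0,0],
    [0.57,1,0,0],
    [0.57,1,0,0],
    [0.57,0.6,0,0],
    [0,0,0,0],
    [0,0,0,0]
  ]
}}

```text
time_s: 2.6
tool_pos: [0.6303, 0.1923, 0.2518]
tool_rot: [[0.938, 0.346, -0.003], [0.346, -0.938, -0.0], [-0.002, -0.001, -1.0]]
wrist_force: [0.6, 0.4, -0.5]
grip_width: 0.0853
grasp_force: 0.0
```

```bash
cat > wr.py <<'E'
from h import *
def wristT(s):
    T=np.eye(4); T[:3,:3]=s["tool_rot"]; T[:3,3]=s["tool_pos"]; return T@np.array(r.calibration("wrist")["T_tool_cam"])
E
python3 - <<'E'
from wr import *
s=r.sense(); T=wristT(s); p,d=r.grab_frame("wrist"); cv2.imwrite("pics/w1.png",p)
R=s["tool_rot"]; print(s["time_s"],s["tool_pos"],np.degrees(np.arctan2(R[1][1],R[0][1])),s["wrist_force"])
vv,uu=np.mgrid[:480,:640]; P=world("wrist",d,np.c_[uu.ravel(),vv.ravel()],T).reshape(480,640,3)
h=cv2.cvtColor(p,cv2.COLOR_BGR2HSV)
m=((cv2.inRange(h,(0,90,40),(15,255,255))>0)&(P[...,2]>.085)&(P[...,2]<.12)).astype(np.uint8)
n,l,st,_=cv2.connectedComponentsWithStats(m)
for i in range(1,n):
    if st[i,4]>300:
        q=P[l==i]; print(st[i],q.mean(0),np.percentile(q[:,2],[50,98]),cv2.minAreaRect((q[:,:2]*1000).astype(np.float32)))
        u=uv=np.argwhere(l==i)[:,::-1].astype(float); g=plane("wrist",u,.101,T); print("plane",cv2.minAreaRect((g[:,:2]*1000).astype(np.float32)))
E
```

```text
2.6 [0.63032344 0.19227522 0.25179789] -69.76598234594502 [ 0.58483284  0.43619375 -0.47283211]
[ 274  159   36   89 2763] [0.64009212 0.21416153 0.09960975] [0.1002747  0.10208967] ((637.5023193359375, 213.582763671875), (60.369171142578125, 21.477582931518555), 22.469406127929688)
plane ((639.6149291992188, 213.9342041015625), (59.87092590332031, 21.373308181762695), 22.412479400634766)
[   0  234   34   82 1872] [0.52506043 0.38359281 0.09755171] [0.09912244 0.10185659] ((518.200927734375, 383.5274353027344), (59.80501937866211, 19.200336456298828), 12.289205551147461)
plane ((522.8134155273438, 378.09649658203125), (65.1826171875, 21.913284301757812), 6.423379421234131)
[ 186  332   36   73 1152] [0.49861463 0.23573955 0.09795604] [0.09975985 0.10218011] ((488.5284423828125, 234.20785522460938), (59.4629020690918, 20.56698226928711), 10.715425491333008)
plane ((493.9623107910156, 234.01516723632812), (67.395263671875, 19.467905044555664), 7.734588623046875)
[ 330  377   62   67 2193] [0.49833638 0.10726567 0.09752158] [0.0997437 0.1019905] ((494.6955261230469, 105.59825897216797), (21.657535552978516, 58.74546813964844), 71.87394714355469)
plane ((500.4517822265625, 109.22089385986328), (28.372713088989258, 65.32093811035156), 72.94172668457031)
```

View pics/w1.png

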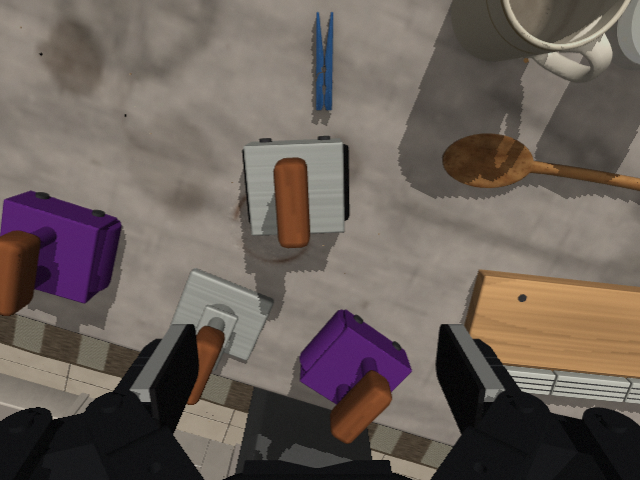

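The wrist view shows the roller's bar at (291,202), clear of the mug and clothes-peg. The bar is at (0.637, 0.2145), yaw about 22°.

{"name": "play_rows", "arguments": {
  "rows": [
    [0.27,0.88,0,0.55],
    [0,0,-0.8,0],
    [0,0,-0.8,0],
    [0,0,-0.8,0],
    [0,0,-0.8,0],
    [0,0,-0.8,0],
    [0,0,-0.8,0],
    [0,0,-0.8,0],
    [0,0,-0.8,0],
    [0,0,0,0],
    [0,0,0,0]
  ]
}}

```text
time_s: 3.57
tool_pos: [0.6366, 0.2109, 0.0925]
tool_rot: [[0.926, 0.378, -0.003], [0.378, -0.926, -0.002], [-0.003, 0.001, -1.0]]
wrist_force: [1.0, -0.0, 0.5]
grip_width: 0.0855
grasp_force: 0.0
```

{"name": "play_rows", "arguments": {
  "rows": [
    [0,0,0,0],
    [0,0,0,0],
    [0,0,0,0],
    [0,0,0,0],
    [0,0,0,0],
    [0,0,0,0],
    [0,0,0,0],
    [0,0,0,0],
    [0,0,0,0],
    [0,0,0,0]
  ],
  "hand": 0,
  "squeeze": 100
}}

```text
time_s: 4.4
tool_pos: [0.638, 0.2135, 0.0943]
tool_rot: [[0.925, 0.38, 0.002], [0.38, -0.925, 0.001], [0.002, 0.0, -1.0]]
wrist_force: [0.0, 0.1, 6.1]
grip_width: 0.0208
grasp_force: 98.4
```

{"name": "play_rows", "arguments": {
  "rows": [
    [0,0,0.6,0],
    [0,0,0.9,0],
    [0,0,0.9,0],
    [0,0,0.9,0],
    [0,0,0.9,0],
    [0,0,0.9,0],
    [0,0,0.6,0],
    [0,0,0,0],
    [0,0,0,0]
  ]
}}

```text
time_s: 5.15
tool_pos: [0.637, 0.213, 0.2343]
tool_rot: [[0.925, 0.38, -0.002], [0.38, -0.925, -0.001], [-0.002, 0.0, -1.0]]
wrist_force: [-0.4, -0.6, -5.0]
grip_width: 0.0207
grasp_force: 98.1
```

{"name": "play_rows", "arguments": {
  "rows": [
    [-0.4,-0.97,0,-0.2],
    [-0.4,-0.97,0,-0.2],
    [-0.4,-0.97,0,-0.2],
    [-0.4,-0.97,0,-0.2],
    [-0.4,-0.97,0,-0.2],
    [-0.4,-0.97,0,-0.2],
    [-0.4,-0.97,0,-0.2],
    [-0.4,-0.97,0,-0.2],
    [-0.4,-0.97,0,-0.2],
    [-0.4,-0.97,0,-0.25],
    [-0.4,-0.97,0,-0.2],
    [0,0,0,0],
    [0,0,0,0],
    [0,0,0,0]
  ]
}}

```text
time_s: 6.32
tool_pos: [0.5261, -0.0532, 0.2336]
tool_rot: [[0.973, 0.23, -0.004], [0.23, -0.973, 0.001], [-0.004, -0.002, -1.0]]
wrist_force: [0.4, 1.1, -5.4]
grip_width: 0.0205
grasp_force: 98.5
```

```bash
python3 - <<'E'
from wr import *
s=r.sense(); T=wristT(s); p,d=r.grab_frame("wrist")
R=s["tool_rot"]; print(s["time_s"],s["tool_pos"],np.degrees(np.arctan2(R[1][1],R[0][1])),s["wrist_force"])
q,_=r.grab_frame("scene")
cv2.imwrite("pics/w2.png",np.hstack([cv2.resize(p,(400,300)),cv2.resize(q[100:340,240:560],(400,300))]))
vv,uu=np.mgrid[:480,:640]; P=world("wrist",d,np.c_[uu.ravel(),vv.ravel()],T).reshape(480,640,3)
h=cv2.cvtColor(p,cv2.COLOR_BGR2HSV)
m=((P[...,2]>.022)&(P[...,2]<.034)&(h[...,1]<70)).astype(np.uint8)
n,l,st,_=cv2.connectedComponentsWithStats(m)
for i in range(1,n):
    if st[i,4]>500:
        q=P[l==i]; R=cv2.minAreaRect((q[:,:2]*1000).astype(np.float32)); print(st[i],np.median(q[:,2]),R,cv2.boxPoints(R).round(0).tolist())
E
```

```text
6.3167 [ 0.52607139 -0.05324902  0.23360333] -76.70406269600073 [ 0.403049    1.08332172 -5.44776673]
[ 272  189   93   12 1057] 0.025664773455016054 ((535.37890625, -51.105873107910156), (9.19025993347168, 73.22735595703125), 13.557291984558105) [[522.0, -17.0], [539.0, -88.0], [548.0, -86.0], [531.0, -14.0]]
[ 367  188   94   30 2068] 0.025687096790345004 ((546.137451171875, -126.58766174316406), (23.748458862304688, 74.01802062988281), 13.512214660644531) [[526.0, -93.0], [543.0, -165.0], [566.0, -160.0], [549.0, -88.0]]
[ 459  188   98   30 2767] 0.025354901692885512 ((563.905029296875, -200.37225341796875), (24.22256851196289, 74.73796844482422), 13.591056823730469) [[543.0, -167.0], [561.0, -240.0], [584.0, -234.0], [567.0, -161.0]]
```

View pics/w2.png

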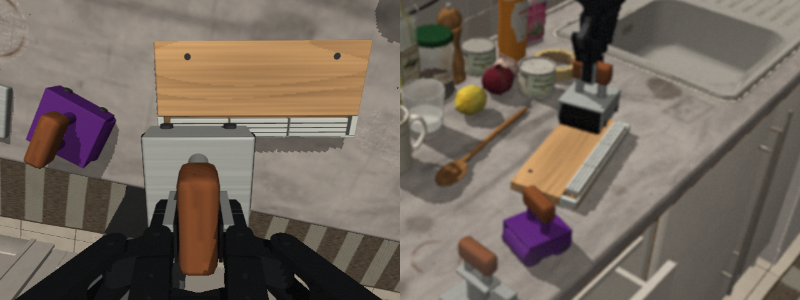

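The view shows the roller over the left piece, aligned with it and level, with the middle and right pieces visible to its right. Descending to just above the strip.

{"name": "play_rows", "arguments": {
  "rows": [
    [0.1,0,-0.6,0.05],
    [0,0,-1,0],
    [0,0,-1,0],
    [0,0,-1,0],
    [0,0,-0.7,0],
    [0,0,0,0],
    [0,0,0,0]
  ]
}}

```text
time_s: 7.0
tool_pos: [0.5292, -0.0524, 0.1272]
tool_rot: [[0.972, 0.236, -0.003], [0.236, -0.972, 0.001], [-0.003, -0.002, -1.0]]
wrist_force: [-0.4, 0.4, -2.4]
grip_width: 0.0205
grasp_force: 98.4
```

{"name": "play_rows", "arguments": {
  "rows": [
    [0,0,-0.15,0],
    [0,0,-0.15,0],
    [0,0,-0.1,0],
    [0,0,-0.1,0],
    [0,0,0,0],
    [0,0,0,0]
  ]
}}

```text
time_s: 7.5
tool_pos: [0.5316, -0.0534, 0.1173]
tool_rot: [[0.972, 0.234, 0.004], [0.234, -0.972, -0.0], [0.004, 0.001, -1.0]]
wrist_force: [0.1, -0.6, 3.8]
grip_width: 0.0205
grasp_force: 99.7
```

{"name": "play_rows", "arguments": {
  "rows": [
    [0,0,-0.1,0],
    [0,0,-0.1,0],
    [0,0,-0.1,0],
    [0,0,0,0],
    [0,0,0,0],
    [0,0,0,0]
  ]
}}

```text
time_s: 8.0
tool_pos: [0.5324, -0.0535, 0.1147]
tool_rot: [[0.972, 0.234, 0.006], [0.234, -0.972, -0.002], [0.006, 0.003, -1.0]]
wrist_force: [-7.3, 1.2, 31.1]
grip_width: 0.0203
grasp_force: 104.1
```

{"name": "play_rows", "arguments": {
  "rows": [
    [0.08,-0.35,0,0],
    [0.08,-0.35,0,0],
    [0.08,-0.35,0,0],
    [0.08,-0.35,0,0],
    [0.08,-0.35,0,0],
    [0,0,0,0]
  ]
}}

```text
time_s: 8.5
tool_pos: [0.5438, -0.101, 0.1148]
tool_rot: [[0.973, 0.232, 0.009], [0.232, -0.973, -0.006], [0.008, 0.008, -1.0]]
wrist_force: [-4.7, -2.2, 25.4]
grip_width: 0.0203
grasp_force: 103.2
```

{"name": "play_rows", "arguments": {
  "rows": [
    [0.07,-0.35,0,0],
    [0.07,-0.35,0,0],
    [0.07,-0.35,0,0],
    [0.07,-0.35,0,0],
    [0.07,-0.35,0,0],
    [0.07,-0.35,0,0],
    [0.07,-0.35,0,0],
    [0.07,-0.35,0,0],
    [0.07,-0.35,0,0],
    [0.07,-0.35,0,0],
    [0.07,-0.35,0,0],
    [0.07,-0.3,0,0],
    [0,0,0,0],
    [0,0,0,0],
    [0,0,0,0]
  ]
}}

```text
time_s: 9.75
tool_pos: [0.5673, -0.203, 0.1151]
tool_rot: [[0.972, 0.233, 0.016], [0.233, -0.972, -0.005], [0.014, 0.009, -1.0]]
wrist_force: [1.4, -0.9, 17.9]
grip_width: 0.0205
grasp_force: 102.1
```

{"name": "play_rows", "arguments": {
  "rows": [
    [0,0,-0.1,0],
    [0,0,-0.08,0],
    [0,0,0,0],
    [0,0,0,0],
    [0,0,0,0]
  ]
}}

```text
time_s: 10.17
tool_pos: [0.5679, -0.2033, 0.1147]
tool_rot: [[0.972, 0.233, 0.018], [0.233, -0.972, -0.007], [0.016, 0.011, -1.0]]
wrist_force: [-3.5, 0.6, 35.8]
grip_width: 0.0205
grasp_force: 104.7
```

```bash
python3 - <<'E'
from h import *
p,d=r.grab_frame("scene"); q,_=r.grab_frame("side")
cv2.imwrite("pics/s3.png",np.hstack([cv2.resize(p[150:290,320:480],(400,350),interpolation=2),cv2.resize(q[170:290,290:430],(400,350),interpolation=2)]))
vv,uu=np.mgrid[:480,:640]; P=world("scene",d,np.c_[uu.ravel(),vv.ravel()]).reshape(480,640,3)
P0=np.load("P.npy")
a=np.radians(13.5)
for n,c in(("L",(.5284,-.0528)),("M",(.546,-.1266)),("R",(.5639,-.2004))):
    for X in(P0,P):
        e=(X[...,:2]-c)@np.array([[np.cos(a),-np.sin(a)],[np.sin(a),np.cos(a)]])
        m=(abs(e[...,0])<.008)&(abs(e[...,1])<.03)&(X[...,2]<.04); print(n,m.sum(),np.median(X[m][:,2]) if m.any() else 0)
E
```

```text
L 268 0.02432087027241353
L 250 0.018905504495059566
M 231 0.023977413072321596
M 221 0.01808485017293937
R 173 0.024638178471588446
R 77 -0.4213897899122335
```

View pics/s3.png

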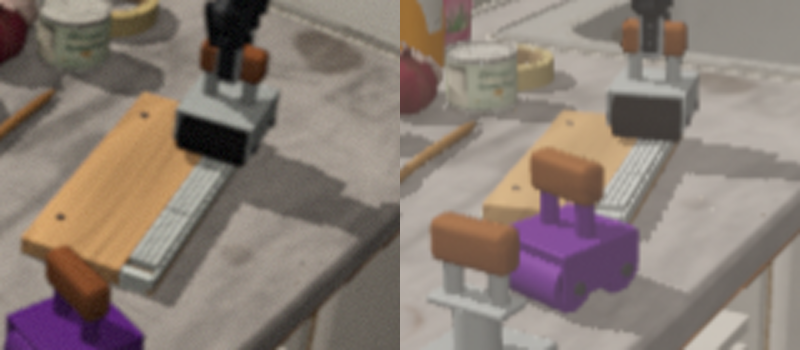

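Left and middle have dropped about 6 mm, so they're home. The right piece is under 40 N from the roller at home height. Lifting off and carrying the roller back to its bare starting spot.

{"name": "play_rows", "arguments": {
  "rows": [
    [0,0,0.6,0],
    [0,0,0.9,0],
    [0,0,0.9,0],
    [0,0,0.9,0],
    [0,0,0.9,0],
    [0,0,0.8,0],
    [0,0,0,0]
  ]
}}

```text
time_s: 10.85
tool_pos: [0.5626, -0.2018, 0.232]
tool_rot: [[0.972, 0.233, 0.006], [0.233, -0.972, -0.002], [0.005, 0.004, -1.0]]
wrist_force: [0.9, -0.3, -3.3]
grip_width: 0.0208
grasp_force: 98.8
```

{"name": "play_rows", "arguments": {
  "rows": [
    [0.16,0.7,0,0],
    [0.16,0.98,0,0],
    [0.16,0.98,0,0],
    [0.16,0.98,0,0],
    [0.16,0.98,0,0],
    [0.16,0.98,0,0],
    [0.16,0.98,0,0],
    [0.16,0.98,0,0],
    [0.16,0.98,0,0],
    [0.16,0.98,0,0],
    [0.16,0.98,0,0],
    [0.16,0.98,0,0],
    [0.16,0.98,0,0],
    [0.16,0.98,0,0],
    [0.16,0.98,0,0],
    [0.16,0.98,0,0],
    [0.16,0.98,0,0],
    [0,0.3,0,0],
    [0,0,0,0],
    [0,0,0,0]
  ]
}}

```text
time_s: 12.52
tool_pos: [0.628, 0.2151, 0.2262]
tool_rot: [[0.972, 0.235, -0.004], [0.235, -0.972, -0.003], [-0.004, 0.002, -1.0]]
wrist_force: [0.6, -1.8, -4.9]
grip_width: 0.0204
grasp_force: 98.8
```

```bash
python3 - <<'E'
from h import *
p,d=r.grab_frame("scene")
vv,uu=np.mgrid[:480,:640]; P=world("scene",d,np.c_[uu.ravel(),vv.ravel()]).reshape(480,640,3)
a=np.radians(13.5)
for n,c in(("L",(.5284,-.0528)),("M",(.546,-.1266)),("R",(.5639,-.2004))):
        e=(P[...,:2]-c)@np.array([[np.cos(a),-np.sin(a)],[np.sin(a),np.cos(a)]])
        m=(abs(e[...,0])<.008)&(abs(e[...,1])<.03)&(P[...,2]<.04); print(n,m.sum(),np.median(P[m][:,2]) if m.any() else 0)
s=r.sense(); print(s["tool_pos"],s["grip_width"])
E
```

```text
L 252 0.01905344641548684
M 226 0.01851245884075564
R 169 0.01948522926577323
[0.62870283 0.21349462 0.22676925] 0.020552951418461324
```

All three pieces are home. Lowering the roller.

{"name": "play_rows", "arguments": {
  "rows": [
    [0,0,-0.6,0],
    [0,0,-0.9,0],
    [0,0,-0.9,0],
    [0,0,-0.9,0],
    [0,0,-0.9,0],
    [0,0,-0.7,0],
    [0,0,-0.25,0],
    [0,0,0,0],
    [0,0,0,0]
  ]
}}

```text
time_s: 13.32
tool_pos: [0.6296, 0.2143, 0.1004]
tool_rot: [[0.973, 0.232, 0.001], [0.232, -0.973, -0.001], [0.0, 0.001, -1.0]]
wrist_force: [-0.7, 0.2, -3.8]
grip_width: 0.0204
grasp_force: 98.7
```

{"name": "play_rows", "arguments": {
  "rows": [
    [0,0,-0.07,0],
    [0,0,-0.06,0],
    [0,0,0,0],
    [0,0,0,0],
    [0,0,0,0]
  ]
}}

```text
time_s: 13.73
tool_pos: [0.6292, 0.2161, 0.0973]
tool_rot: [[0.972, 0.234, 0.001], [0.234, -0.972, 0.0], [0.001, 0.0, -1.0]]
wrist_force: [0.4, -0.1, -4.5]
grip_width: 0.0201
grasp_force: 98.7
```

{"name": "play_rows", "arguments": {
  "rows": [
    [0,0,-0.06,0],
    [0,0,-0.05,0],
    [0,0,-0.04,0],
    [0,0,0,0],
    [0,0,0,0],
    [0,0,0,0]
  ]
}}

```text
time_s: 14.23
tool_pos: [0.6292, 0.2161, 0.0943]
tool_rot: [[0.972, 0.234, 0.001], [0.234, -0.972, 0.0], [0.001, -0.0, -1.0]]
wrist_force: [-2.3, -0.1, 5.5]
grip_width: 0.0203
grasp_force: 99.9
```

{"name": "play_rows", "arguments": {
  "rows": [
    [0,0,0,0],
    [0,0,0,0],
    [0,0,0,0],
    [0,0,0,0],
    [0,0,0,0],
    [0,0,0,0],
    [0,0,0,0],
    [0,0,0,0]
  ],
  "hand": 1
}}

```text
time_s: 14.9
tool_pos: [0.629, 0.216, 0.093]
tool_rot: [[0.972, 0.234, 0.0], [0.234, -0.972, 0.0], [0.0, -0.0, -1.0]]
wrist_force: [-0.9, -0.5, 0.5]
grip_width: 0.0854
grasp_force: 0.0
```

{"name": "play_rows", "arguments": {
  "rows": [
    [0,0,0.3,0],
    [0,0,0.8,0],
    [0,0,0.9,0],
    [0,0,0.9,0],
    [0,0,0.9,0],
    [0,0,0.9,0],
    [0,0,0.9,0],
    [0,0,0,0],
    [0,0,0,0],
    [0,0,0,0]
  ]
}}

```text
time_s: 15.73
tool_pos: [0.6286, 0.2158, 0.2327]
tool_rot: [[0.972, 0.234, -0.001], [0.234, -0.972, -0.0], [-0.001, 0.0, -1.0]]
wrist_force: [0.0, -0.2, -0.9]
grip_width: 0.0853
grasp_force: 0.0
```

```bash
python3 - <<'E'
from wr import *
for k in range(2):
    s=r.sense(); T=wristT(s); p,d=r.grab_frame("wrist")
    vv,uu=np.mgrid[:480,:640]; P=world("wrist",d,np.c_[uu.ravel(),vv.ravel()],T).reshape(480,640,3)
    h=cv2.cvtColor(p,cv2.COLOR_BGR2HSV)
    m=(cv2.inRange(h,(0,90,40),(15,255,255))>0)&(P[...,2]>.085)&(P[...,2]<.12)&(np.linalg.norm(P[...,:2]-[.629,.216],axis=2)<.07)
    q=P[m]; print(s["time_s"],s["tool_pos"],s["grip_width"],np.percentile(q[:,2],[5,50,98]),cv2.minAreaRect((q[:,:2]*1000).astype(np.float32)))
q,_=r.grab_frame("side"); cv2.imwrite("pics/s4.png",np.hstack([p,q])[:, :][::2,::2])
E
```

```text
15.7333 [0.62864287 0.21578967 0.23272387] 0.08526592930372934 [0.09556336 0.10024862 0.10212395] ((630.0112915039062, 216.54879760742188), (58.47118377685547, 21.354961395263672), 12.793047904968262)
15.7833 [0.62832721 0.21556224 0.2318199 ] 0.08535896309442528 [0.0956382  0.10023248 0.10204502] ((629.7996215820312, 216.56277465820312), (58.824989318847656, 21.36216926574707), 13.584451675415039)
```

View pics/s4.png

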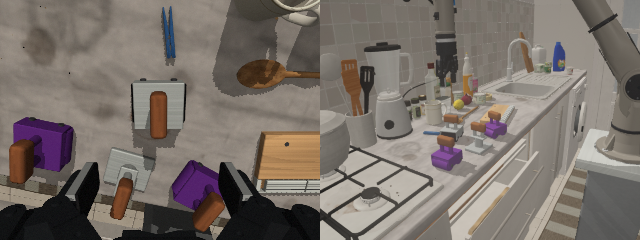

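The roller stands upright and still at (158,107) on the bare worktop, bar top at 0.102 m, and the gripper is clear. Handing in.

```bash
python3 -c "
from bench import r
print(r.sign_off())"
```

```text
the job is handed in; nothing more can be done
None
```

I rolled the strip in one left-to-right pass and all three pieces measured home; the roller is back upright and released on the bare worktop, and I handed the job in at about 16 s (no verdict was returned).

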